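# Clear the scraper into its rack and hold a framed tile against the sprung fence

### The job

The red-handled scraper has been left on the plywood jig, in the way of the framed tile: slide it blade first, all the way into the slot of the wooden rack, and let go of it there. Then push the framed tile along the jig until it sits square and roughly centred against the blue sprung fence, and press it with a steady force of about 10 N (the fence pushed in about half of its travel, never slammed hard), so that I can drive the frame pins. Finish while still holding it pressed, leaving the jars and bowl where they are.

Things in the scene. Friction and masses are not known exactly. Their poses are not given: they have to be found in the camera images.
- jig: fixed plywood bed, 320 (x) by 300 (y) by 15 mm thick, lying on the table. Origin: centre of its underside; x points from the open side (towards the robot) to the fence, z up. A fixed dark steel spring housing, 22 by 130 mm and 50 mm high over the table, stands with its near face 131 mm ahead of the origin
- fence_face (a point): centre of the pressing face of the blue fence bar, 100 mm ahead of the jig's origin while the fence is out, 32 mm above the table; the face looks to the jig's -x (towards the robot); axes as the jig's. The bar is 12 mm thick, 120 mm long, from 17 to 47 mm above the table, in front of the steel housing, and the point moves with it
- fence (a joint): how far the fence is pushed in along the jig's +x, in m: 0 is out, 0.016 is its end stop. It is sprung: 4 N starts it, then 0.8 N more for each mm, so 6 N at 0.0025, 10 N at 0.0075, 14 N at 0.0125, and 17 N at the stop
- frame: a painted tile in a dark wooden frame, one rigid piece 110 by 110 by 26 mm, about 0.4 kg, loose, lying flat on the jig bed with a gap before the fence. Origin: centre of its underside; x and y along its sides, z up; as it starts its x points roughly to the fence. Its near side has room for the fingers to push it
- scraper: flat scraper, 190 mm long, 0.14 kg, lying on the jig bed between tile and fence, handle to the robot's left. Origin: underside of the shoulder where handle and blade meet; x to the blade's tip, z up. Steel blade x 0 to 85 mm, 56 wide, 3 thick, its underside level with the handle's; red flat-sided handle x 0 to -105, 26 wide, 20 thick. Balances about 12 mm ahead of the shoulder
- scraper_grip (a point): middle of the scraper's handle, 50 mm behind the shoulder and 10 mm above the underside; axes as the scraper's
- scraper_tip (a point): middle of the blade's end edge, 85 mm ahead of the shoulder, 1.5 mm above the underside; axes as the scraper's
- rack: fixed wooden block left or right of the jig, 90 deep (x), 100 wide, 64 mm high. A level slot 64 wide and 10 high, 40 to 50 mm above the table, runs through it; a slit on top shows the blade, an orange stripe marks the front edge. Origin: on the table under the middle of the front face (towards the robot); x into the slot. The flat scraper enters until its shoulder meets the front
- rack_mouth (a point): middle of the lower edge of the slot's mouth at the rack's front face, 40 mm above the table; x points into the slot, z up
- glaze_jar: bystander, to be left alone: a big reddish-brown glaze jar with a black lid, 90 mm across, 100 mm tall. Origin: centre of its underside, z up
- green_jar: bystander, to be left alone: a small green glass jar with a brass lid, 56 mm across, 70 mm tall. Origin: centre of its underside, z up
- amber_jar: bystander, to be left alone: a small amber glass jar with a brass lid, 56 mm across, 60 mm tall. Origin: centre of its underside, z up
- bowl: bystander, to be left alone: a blue ceramic bowl, 120 mm across, 50 mm tall. Origin: centre of its underside, z up
Things that resemble listed ones, but are neither listed nor needed, are in the scene too. Of the things like the frame, leave any that is yellow; of the rest the larger one is meant.

How it is judged (in metres and radians):
On the way:
1. the scraper lies fully home in the rack's slot, let go (x of scraper_tip in the frame of rack_mouth between 0.068 and 0.1 m and y of scraper_tip in the frame of rack_mouth between -0.015 and 0.015 m and z of scraper_tip in the frame of rack_mouth between -0.003 and 0.012 m and angle between the x axis of scraper and the x axis of rack, either way round below 0.2 rad and contact force between each of the arm, the fingers and scraper below 0.1 N), for 0.2 s.
At the end, for the whole second after the job is handed in: Scraper untouched in the slot, tip 68 mm or more past the mouth (85 is home); fingers press the frame on the fence with 6 to 14 N through the last second, frame flat and still, square within 0.06 rad, within 30 mm of the middle; jars and bowl within 20 mm, upright (all of step 1 and contact force between frame and fence between 6 and 14 N and contact force between the fingers and frame above 4 N and angle between the x axis of frame and the x axis of jig, either way round below 0.06 rad and angle between frame's own z axis and vertical below 0.06 rad and y of frame in the frame of jig between -0.03 and 0.03 m and z of frame in the frame of jig between 0.012 and 0.02 m and linear speed of frame below 0.01 m/s); the arm keeps its last pose, push and grip.
It fails at once if the framed tile is slammed on the fence (over 25 N) (contact force between frame and fence above 25 N).
It fails at once if a jar or the bowl is moved by more than 20 mm (distance of any of glaze_jar, green_jar, amber_jar, bowl from where it was at the start of the episode above 0.02 m).
It fails at once if a jar or the bowl is tipped (angle between any of glaze_jar, green_jar, amber_jar, bowl's own z axis and vertical above 0.25 rad).
It also fails if it takes over 64 s, if anything falls off the work surface, if the arm or the gripper's body presses on something with over 40 N, if the wrist force passes 120 N, or if a joint passes its speed limit or range.

### The arm

A 6-joint arm with a two-finger parallel gripper is mounted at the origin on the work surface. World frame = base frame: x ahead of the robot, y to its left, z up, the work surface at z = 0. Lengths are in mm, angles in rad, forces in N, time in s.
With the tool pointing down it reaches from about 275 to 1000 mm from the base axis. Payload 8.4 kg.
Tool frame: the origin (TCP) lies between the finger pads; the fingertips stand 17 mm ahead of it and the grasp point (between the pads) lies 2 mm behind it; z points along the fingers, y is the line along which they close (so a half turn about z gives the same grasp; the last joint's range is limited). The gripper opens to 85 mm and grips with 20 to 120 N. Pads are 22 mm wide; open, the fingers measure 114 mm over their backs; the gripper's body (76 mm by 85 mm) begins 54 mm behind the grasp point. The pads swing forward as they close: fully open they stand 13 mm farther back than shut.
Start: joints at [-1.111, 0.353, 1.633, -0, 1.155, -0.002], TCP at [278.474, -559.536, 248.281] pointing down, gripper open.
Joint ranges: [-2.63, 2.63], [-0.92, 2.1], [0.06, 2.66], [-1.3, 4.44], [0, 2.69], [-3.02, 3.02]. Speed limits (rad/s): [2.22, 2.22, 2.79, 3.14, 3.14, 3.14].

### API

Orientations are given as [roll, pitch, yaw] about the fixed x, y, z axes, in that order (R = Rz(yaw) Ry(pitch) Rx(roll)).
In Python, from rig import sense, grab_frame, sign_off gives the robot as it stands. The module is installed in compiled form; this text tells all that it offers.
- The arm moves only by the tool send_rows, never from a script. Its argument "moves" is a list that holds one entry, the list of rows, each a list of 7 numbers: the shift along the world's x, y, z in m, then the turn, a rotation vector about the world's x, y, z in rad, then the opening, from -1 (shut) to 1 (fully open). In form: [[[dx, dy, dz, rx, ry, rz, jaw], ...]]. A call has 1 to 10 rows; each row shifts and turns the commanded pose from where the row before left it; what a row does not reach is not made up. A row lasts 1/10 s, in which the tool goes at most 50 mm and 8.59 degrees, less where a joint would pass 70% of its speed; a pose out of reach is approached as far as the arm can. A call with a gripper value outside its range is refused whole. The fingers move at their own pace and stop on an object; "grip_force" is the grip in N (left out, the last holds). Time passes only in rows, so rows that do not move let the fingers close. It gives the time, the measured TCP pose, the force, the opening and the grip force at its end, in the units of the state.
- sense(): the state, without advancing time (a new reading comes with each control period).
- grab_frame(name): name is "side" or "top"; returns a dict with "img" (420x560x3 uint8, red, green, blue), "mtx" (3x3 intrinsics, pixels), "rvec" (rotation vector, rad) and "tvec" (3), from world to camera coordinates, as OpenCV has them. Camera axes: x right, y down, z forward; pixel columns grow to the right and rows downward; lengths in mm; the calibration is good to about 2 mm. A picture is of the moment at which its call begins. There is no depth.
- sign_off(): hands the job in; it is judged then, once.
The state is a dict: "clock": time; "qpos": joint angles; "qvel": joint speeds; "joint_efforts": joint torques, N m; "eef_pos": TCP position; "tcp_rot": TCP orientation; "contact_force": force on the tool from outside, world axes, zero at the start; "wrist_torque": the same for the moment, N m; "opening": opening from 0.0 (shut) to 1.0 (fully open); "grasp_force": force on a finger pad.
Only numpy, scipy, OpenCV 4.12 (cv2) and the standard library are available. Lean on these libraries where they do the work, as an engineer would, in place of code of your own. Each camera call takes 0.05 s, during which the arm holds its last target. There are 200 camera calls.

## Working session

There is one attempt and no reset: what is moved stays moved. The work goes in short steps, Python scripts to look and compute and a tool call to move; the robot and the scene stay as the last step left them, time stands still between calls to the robot, and variables do not carry over. Pictures are saved under pics/ and viewed, at most 10 in all, crops included, and the job is handed in when it is done.

Besides the shell and the picture viewer there is one more tool, called after ">>>" by a JSON object that holds its "api" and its "payload", one argument or row to a line. send_rows: Moves the arm, as the interface text tells. Its arguments: {"type":"object","properties":{"moves":{"type":"array"},"grip_force":{"type":"number"}},"required":["moves"]}

```bash
mkdir -p pics; python3 - <<'E'
from rig import *
import cv2,numpy as np
s=sense();print({k:np.round(v,3) for k,v in s.items()})
for n in("top","side"):
    f=grab_frame(n);cv2.imwrite(f"pics/{n}0.png",f["img"][:,:,::-1])
    R=cv2.Rodrigues(np.array(f["rvec"],float))[0];print(n,f["mtx"],-R.T@np.ravel(f["tvec"]),R)
E
```

```text
{'clock': np.float64(0.0), 'qpos': array([-1.111,  0.354,  1.634,  0.   ,  1.155, -0.002]), 'qvel': array([-0.   , -0.001,  0.   ,  0.001,  0.001, -0.001]), 'joint_efforts': array([ 5.0000e-03, -6.0525e+01, -3.4206e+01,  0.0000e+00,  9.0000e-03,
       -0.0000e+00]), 'eef_pos': array([ 278.282, -559.116,  247.544]), 'tcp_rot': array([-3.14 , -0.   ,  0.462]), 'contact_force': array([-0.184,  0.186,  0.223]), 'wrist_torque': array([ 0.021, -0.043, -0.007]), 'grasp_force': np.float64(0.0), 'opening': np.float64(0.998)}
top [[503.53613161   0.         280.87118025]
 [  0.         503.53613161 212.74177502]
 [  0.           0.           1.        ]] [ 146.02876329 -113.74998205 1776.40187762] [[-0.00827504 -0.99996359  0.0020858 ]
 [-0.98157021  0.00772454 -0.19094567]
 [ 0.19092261 -0.00362744 -0.98159839]]
side [[431.02267327   0.         279.19575296]
 [  0.         431.02267327 202.85291372]
 [  0.           0.           1.        ]] [217.08808293 857.27339245 822.4215277 ] [[-0.96649904 -0.25665486 -0.00280853]
 [-0.15273272  0.58387907 -0.79734431]
 [ 0.20628213 -0.77020355 -0.60351816]]
```

View pics/top0.png

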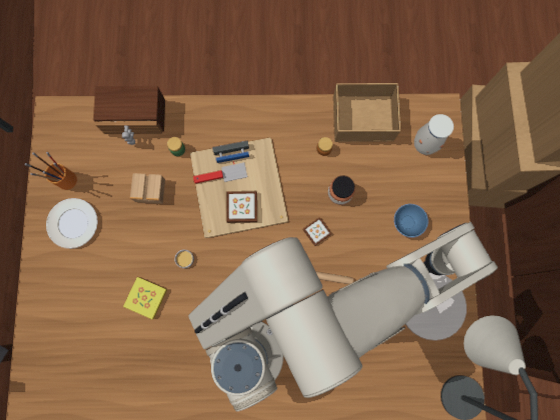

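View pics/side0.png

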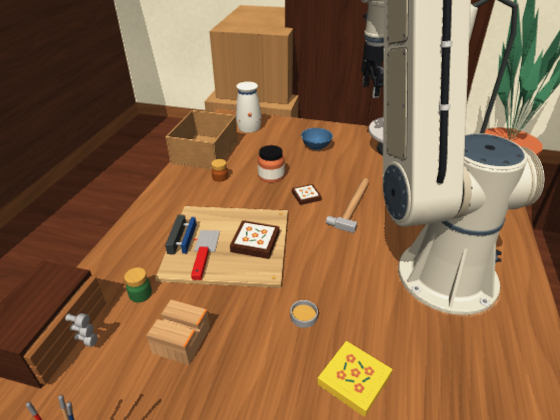

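The top view shows the jig at about (239,187), the framed tile (241,207), the scraper handle (209,177) with its blade (235,172), the blue fence (233,157), the rack (147,187) and the green jar (176,147). The side view agrees: rack (180,330), scraper (203,255). I'll enlarge both crops.

```bash
cat > h.py <<'E'
import cv2,numpy as np
from rig import *
def ray(f,uv,z):
    uv=np.array(uv,float).reshape(-1,2)
    R=cv2.Rodrigues(np.array(f["rvec"],float))[0];C=-R.T@np.ravel(f["tvec"])
    d=np.c_[uv,np.ones(len(uv))]@np.linalg.inv(f["mtx"]).T@R
    return C+d*((z-C[2])/d[:,2])[:,None]
def proj(f,p):
    return cv2.projectPoints(np.array(p,float).reshape(-1,3),np.array(f["rvec"],float),np.array(f["tvec"],float),f["mtx"],None)[0].reshape(-1,2)
def blobs(f,lo,hi,box,amin=20):
    x0,y0,x1,y1=box;h=cv2.cvtColor(f["img"],cv2.COLOR_RGB2HSV)
    m=cv2.inRange(h,np.array(lo),np.array(hi));k=np.zeros_like(m);k[y0:y1,x0:x1]=m[y0:y1,x0:x1]
    c,_=cv2.findContours(k,cv2.RETR_EXTERNAL,cv2.CHAIN_APPROX_NONE)
    return sorted([q for q in c if cv2.contourArea(q)>=amin],key=cv2.contourArea,reverse=True)
E
python3 - <<'E'
from h import *
f=grab_frame("top");g=grab_frame("side")
for n,F,b in(("t",f,(120,130,300,245)),("s",g,(120,200,300,370))):
    c=F["img"][b[1]:b[3],b[0]:b[2],::-1];k=4 if n=="t" else 3.5
    cv2.imwrite(f"pics/{n}1.png",cv2.resize(c,None,fx=k,fy=k,interpolation=cv2.INTER_CUBIC))
def show(name,F,lo,hi,box,z):
    for q in blobs(F,lo,hi,box)[:3]:
        r=cv2.boxPoints(cv2.minAreaRect(q));print(name,cv2.contourArea(q),r.round(1).tolist(),ray(F,r,z)[:,:2].round().tolist())
tb=(185,135,300,245)
show("handle",f,(0,180,100),(6,255,255),(185,160,230,190),35)
show("fence",f,(100,130,60),(125,255,255),(205,140,260,175),47)
show("frame",f,(0,0,0),(180,255,95),(220,185,265,230),41)
show("blade",f,(0,0,100),(180,60,255),(218,160,255,184),18)
show("jig",f,(12,60,170),(28,150,255),tb,15)
show("rack",f,(8,60,140),(28,170,255),(120,165,170,210),64)
show("handle s",g,(0,180,100),(6,255,255),(180,230,220,290),35)
show("fence s",g,(100,130,60),(125,255,255),(160,200,215,270),47)
E
```

```text
handle 130.5 [[193.8000030517578, 176.5], [220.89999389648438, 170.8000030517578], [222.1999969482422, 177.10000610351562], [195.1999969482422, 182.8000030517578]] [[619.0, 190.0], [639.0, 93.0], [616.0, 88.0], [596.0, 184.0]]
fence 96.5 [[216.39999389648438, 158.10000610351562], [247.5, 152.1999969482422], [248.1999969482422, 156.10000610351562], [217.1999969482422, 162.10000610351562]] [[683.0, 108.0], [704.0, -2.0], [690.0, -5.0], [668.0, 105.0]]
frame 22.0 [[227.0, 221.0], [256.0, 221.0], [256.0, 222.0], [227.0, 222.0]] [[456.0, 69.0], [455.0, -33.0], [451.0, -33.0], [452.0, 69.0]]
blade 340.5 [[220.3000030517578, 166.5], [244.10000610351562, 161.39999389648438], [247.39999389648438, 176.6999969482422], [223.60000610351562, 181.8000030517578]] [[660.0, 98.0], [679.0, 12.0], [621.0, -0.0], [603.0, 85.0]]
jig 5043.5 [[187.5, 153.3000030517578], [270.20001220703125, 136.8000030517578], [286.8999938964844, 220.60000610351562], [204.1999969482422, 237.1999969482422]] [[712.0, 218.0], [773.0, -83.0], [460.0, -142.0], [403.0, 151.0]]
jig 537.0 [[188.89999389648438, 152.60000610351562], [228.3000030517578, 144.6999969482422], [232.8000030517578, 167.1999969482422], [193.39999389648438, 175.10000610351562]] [[715.0, 213.0], [744.0, 70.0], [658.0, 53.0], [630.0, 195.0]]
rack 1643.5 [[120.0, 165.0], [169.0, 165.0], [169.0, 209.0], [120.0, 209.0]] [[655.0, 446.0], [654.0, 273.0], [495.0, 268.0], [497.0, 438.0]]
handle s 286.5 [[190.0, 278.29998779296875], [197.6999969482422, 245.10000610351562], [208.0, 247.5], [200.39999389648438, 280.70001220703125]] [[620.0, 205.0], [650.0, 89.0], [619.0, 91.0], [592.0, 206.0]]
fence s 113.5 [[179.39999389648438, 251.10000610351562], [188.3000030517578, 216.5], [194.5, 218.10000610351562], [185.60000610351562, 252.6999969482422]] [[680.0, 134.0], [717.0, -4.0], [697.0, -2.0], [662.0, 135.0]]
```

View pics/t1.png

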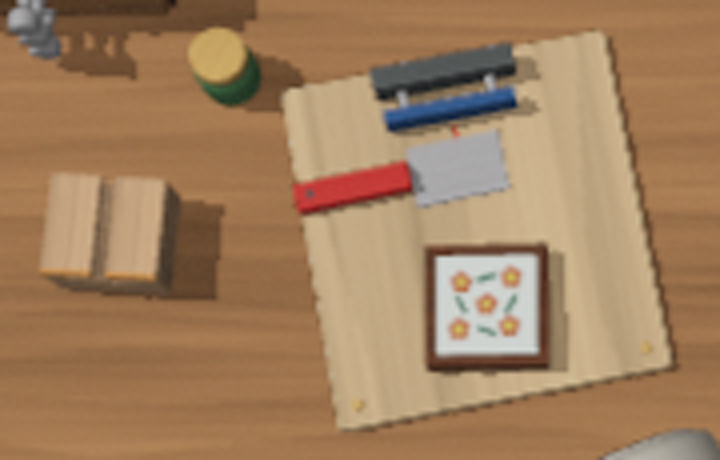

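View pics/s1.png

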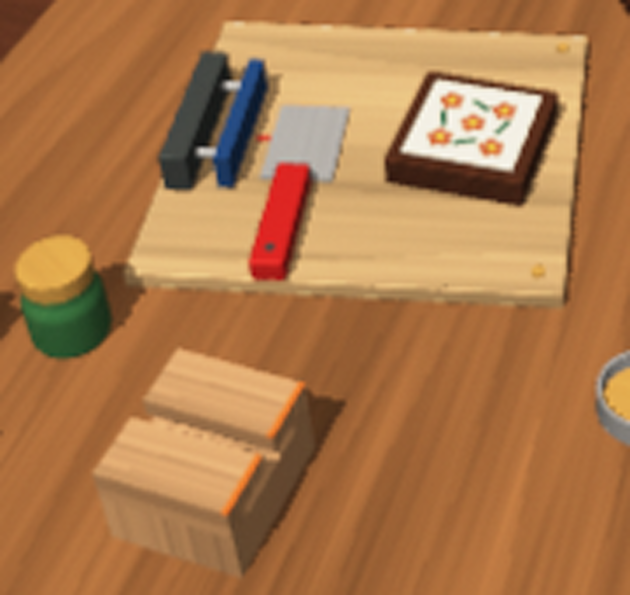

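The enlarged top crop (4x, origin (120,130)) puts the rack's top face at (40,276)-(165,279)-(168,180)-(52,174), with the orange front edge towards the robot. The jig corners are at (282,90), (605,30), (675,368) and (340,430), and the frame top is at (428,247)-(547,243)-(549,368)-(428,370). The side crop (3.5x, origin (120,200)) confirms the slot faces the robot and the scraper handle is free.

```bash
python3 - <<'E'
from h import *
f=grab_frame("top");g=grab_frame("side")
def W(F,p,z):
    p=np.array(p,float);o,k=((120,130),4) if F is f else((120,200),3.5)
    return ray(F,(p+.5)/k-.5+o,z)[:,:2]
def rp(n,F,p,z):
    w=W(F,p,z);print(n,w.round().tolist(),"c",w.mean(0).round(1))
    d=[w[(i+1)%len(w)]-w[i] for i in range(len(w))];print("   ang",[round(float(np.degrees(np.arctan2(e[1],e[0]))),1) for e in d],[round(float(np.hypot(*e))) for e in d])
rp("jig",f,[(340,430),(282,90),(605,30),(675,368)],15)
rp("jig s",g,[(565,293),(130,272),(222,22),(587,37)],15)
rp("rack",f,[(40,275),(52,174),(168,180),(160,279)],64)
rp("rack s",g,[(225,513),(130,418),(180,350),(304,383)],64)
rp("rack s left/right",g,[(225,513),(95,470),(180,350),(304,383)],64)
rp("frame",f,[(428,369),(428,247),(547,243),(549,368)],41)
rp("frame s",g,[(525,190),(388,160),(433,73),(557,95)],41)
rp("handle s",g,[(253,265),(287,265),(311,166),(280,164)],35)
rp("blade s",g,[(262,178),(330,181),(348,107),(279,105)],18)
rp("fence s top far edge",g,[(218,178),(249,62),(266,64),(234,180)],47)
print("dish",ray(f,(185,259),20),ray(g,(304,314),20),"green",ray(f,(174.5,143),70))
# rack mask edges: orange stripe
for F,b in((f,(125,185,170,210)),(g,(170,290,215,360))):
    for q in blobs(F,(8,190,180),(20,255,255),b,0): 
        q=q.reshape(-1,2);print("stripe",len(q),q.min(0),q.max(0),ray(F,[q[q[:,0].argmin()],q[q[:,0].argmax()]],64).round(1).tolist())
E
```

```text
jig [[403.0, 150.0], [716.0, 209.0], [772.0, -86.0], [456.0, -147.0]] c [586.9  31.5]
   ang [10.7, -79.4, -169.1, 100.2] [319, 300, 321, 301]
jig s [[403.0, 147.0], [712.0, 207.0], [775.0, -83.0], [460.0, -144.0]] c [587.7  31.7]
   ang [11.1, -77.8, -169.1, 101.0] [315, 297, 321, 296]
rack [[534.0, 406.0], [625.0, 400.0], [619.0, 298.0], [530.0, 302.0]] c [577.  351.4]
   ang [-3.8, -93.5, 177.6, 87.6] [91, 102, 89, 105]
rack s [[540.0, 404.0], [625.0, 357.0], [619.0, 300.0], [532.0, 304.0]] c [578.8 341. ]
   ang [-28.9, -95.7, 177.1, 85.5] [97, 57, 88, 100]
rack s left/right [[540.0, 404.0], [627.0, 396.0], [619.0, 300.0], [532.0, 304.0]] c [579.3 351. ]
   ang [-4.9, -94.7, 177.1, 85.5] [88, 97, 88, 100]
frame [[453.0, 70.0], [562.0, 71.0], [565.0, -34.0], [453.0, -36.0]] c [508.   17.8]
   ang [0.7, -88.5, -179.1, 90.0] [110, 105, 112, 106]
frame s [[452.0, 79.0], [561.0, 74.0], [562.0, -34.0], [457.0, -32.0]] c [507.9  21.7]
   ang [-2.6, -89.9, 179.4, 92.6] [110, 107, 105, 111]
handle s [[619.0, 195.0], [596.0, 189.0], [619.0, 89.0], [642.0, 93.0]] c [618.9 141.4]
   ang [-165.3, -77.2, 9.4, 102.8] [24, 102, 24, 105]
blade s [[659.0, 95.0], [607.0, 84.0], [625.0, -1.0], [680.0, 11.0]] c [642.6  47.4]
   ang [-168.9, -77.9, 12.2, 104.6] [53, 87, 57, 86]
fence s top far edge [[674.0, 130.0], [709.0, -2.0], [694.0, -3.0], [662.0, 129.0]] c [684.9  63.6]
   ang [-75.4, -175.6, 103.7, 4.8] [137, 15, 136, 12]
dish [[325.83491316 215.6770799   20.        ]] [[327.42138739 228.24787164  20.        ]] green [[732.84952896 255.07462562  70.        ]]
stripe 32 [184 330] [193 346] [[540.6, 401.0, 64.0], [537.9, 362.6, 64.0]]
stripe 30 [197 309] [206 324] [[536.9, 344.0, 64.0], [532.8, 304.3, 64.0]]
```

>>> {"api": "send_rows", "payload": {
  "moves": [
    [[0.019, 0.0388, -0.004, 0, 0, 0.0732, 0.3], [0.019, 0.0388, -0.004, 0, 0, 0.0732, 0.3], [0.019, 0.0388, -0.004, 0, 0, 0.0732, 0.3], [0.019, 0.0388, -0.004, 0, 0, 0.0732, 0.3], [0.019, 0.0388, -0.004, 0, 0, 0.0732, 0.3], [0.019, 0.0388, -0.004, 0, 0, 0.0732, 0.3], [0.019, 0.0388, -0.004, 0, 0, 0.0732, 0.3], [0.019, 0.0388, -0.004, 0, 0, 0.0732, 0.3], [0.019, 0.0388, -0.004, 0, 0, 0.0732, 0.3], [0.019, 0.0388, -0.004, 0, 0, 0.0732, 0.3]]
  ]
}}

```text
clock: 1.3
eef_pos: [469.1, -169.9, 208.3]
tcp_rot: [3.141, -0.0, 1.197]
contact_force: [0.6, 0.1, -0.3]
opening: 0.652
grasp_force: 0.0
```

>>> {"api": "send_rows", "payload": {
  "moves": [
    [[0.019, 0.0388, -0.006, 0, 0, 0.0732, 0.3], [0.019, 0.0388, -0.006, 0, 0, 0.0732, 0.3], [0.019, 0.0388, -0.006, 0, 0, 0.0732, 0.3], [0.019, 0.0388, -0.006, 0, 0, 0.0732, 0.3], [0.019, 0.0388, -0.006, 0, 0, 0.0732, 0.3], [0.019, 0.0388, -0.006, 0, 0, 0.0732, 0.3], [0.019, 0.0388, -0.006, 0, 0, 0.0732, 0.3], [0.019, 0.0388, -0.006, 0, 0, 0.0732, 0.3], [0, 0, 0, 0, 0, 0, 0.3], [0, 0, 0, 0, 0, 0, 0.3]]
  ]
}}

```text
clock: 2.3
eef_pos: [620.3, 139.6, 159.7]
tcp_rot: [-3.141, 0.0, 1.781]
contact_force: [0.9, -0.3, -0.3]
opening: 0.651
grasp_force: 0.0
```

>>> {"api": "send_rows", "payload": {
  "moves": [
    [[-0.001, -0.0015, -0.03, 0, 0, 0, 0.3], [0, 0, -0.03, 0, 0, 0, 0.3], [0, 0, -0.03, 0, 0, 0, 0.3], [0, 0, -0.02, 0, 0, 0, 0.3], [0, 0, -0.009, 0, 0, 0, 0.3], [0, 0, -0.005, 0, 0, 0, 0.3], [0, 0, 0, 0, 0, 0, 0.3]]
  ]
}}

```text
clock: 3.0
eef_pos: [619.6, 136.8, 36.6]
tcp_rot: [3.142, 0.0, 1.779]
contact_force: [-0.3, 0.5, 0.2]
opening: 0.653
grasp_force: 0.0
```

```bash
python3 - <<'E'
from h import *
f=grab_frame("side");cv2.imwrite("pics/s2.png",cv2.resize(f["img"][180:350,120:300,::-1],None,fx=3.5,fy=3.5,interpolation=cv2.INTER_CUBIC))
s=sense();print(s["eef_pos"],s["contact_force"])
E
```

```text
[619.92422979 137.08967173  37.11944679] [ 0.2226119  -0.91149865 -0.43954233]
```

View pics/s2.png

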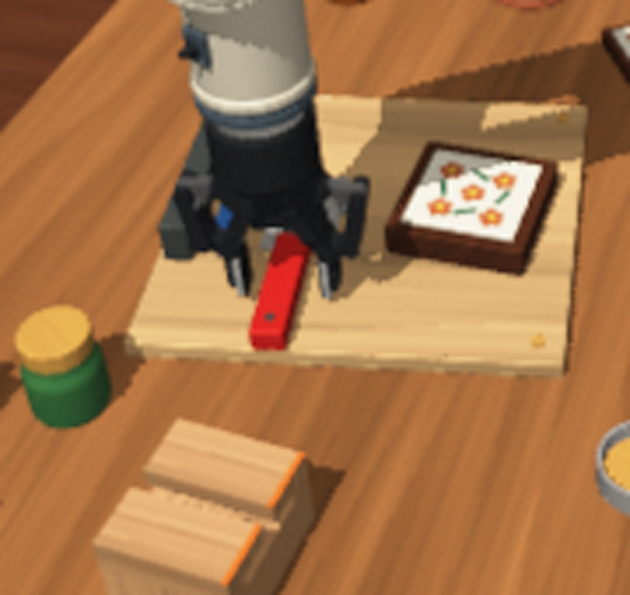

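The picture shows the red handle (crop 285,290) midway between the fingertips (240,285) and (330,290), clear of fence and tile. I'll close and lift.

>>> {"api": "send_rows", "payload": {
  "moves": [
    [[0, 0, 0, 0, 0, 0, -1], [0, 0, 0, 0, 0, 0, -1], [0, 0, 0, 0, 0, 0, -1], [0, 0, 0, 0, 0, 0, -1], [0, 0, 0, 0, 0, 0, -1], [0, 0, 0, 0, 0, 0, -1], [0, 0, 0.01, 0, 0, 0, -1], [0, 0, 0.03, 0, 0, 0, -1], [0, 0, 0.03, 0, 0, 0, -1], [0, 0, 0, 0, 0, 0, -1]]
  ],
  "grip_force": 80
}}

```text
clock: 4.05
eef_pos: [622.1, 138.0, 111.0]
tcp_rot: [3.135, -0.0, 1.779]
contact_force: [0.2, -0.6, -1.1]
opening: 0.282
grasp_force: 78.7
```

```bash
python3 - <<'E'
from rig import *
s=sense();print(s["eef_pos"],s["tcp_rot"],s["contact_force"],s["opening"]*85,s["grasp_force"])
E
```

```text
[622.06855187 138.02230086 111.01092539] [ 3.13472501e+00 -1.09245635e-04  1.77945491e+00] [ 0.17730743 -0.63265748 -1.11156368] 23.971348241631283 78.69908809661865
```

>>> {"api": "send_rows", "payload": {
  "moves": [
    [[-0.0243, 0.0226, 0, 0, 0, 0.13, -1], [-0.0243, 0.0226, 0, 0, 0, 0.13, -1], [-0.0243, 0.0226, 0, 0, 0, 0.13, -1], [-0.0243, 0.0226, 0, 0, 0, 0.13, -1], [-0.0243, 0.0226, 0, 0, 0, 0.13, -1], [-0.0243, 0.0226, 0, 0, 0, 0.13, -1], [-0.0243, 0.0226, 0, 0, 0, 0.13, -1], [-0.0243, 0.0226, 0, 0, 0, 0.13, -1], [-0.0243, 0.0226, 0, 0, 0, 0.13, -1], [-0.0243, 0.0226, 0, 0, 0, 0.13, -1]]
  ]
}}

```text
clock: 5.05
eef_pos: [375.0, 363.9, 106.1]
tcp_rot: [-3.141, -0.0, 3.085]
contact_force: [-0.1, 0.8, -1.8]
opening: 0.28
grasp_force: 78.6
```

>>> {"api": "send_rows", "payload": {
  "moves": [
    [[0, 0, -0.01, 0, 0, 0, -1], [0, 0, -0.01, 0, 0, 0, -1], [0, 0, -0.01, 0, 0, 0, -1], [0, 0, -0.01, 0, 0, 0, -1], [0, 0, -0.002, 0, 0, 0, -1], [0, 0, 0, 0, 0, 0, -1], [0, 0, 0, 0, 0, 0, -1]]
  ]
}}

```text
clock: 5.75
eef_pos: [376.9, 363.2, 64.4]
tcp_rot: [3.141, 0.0, 3.079]
contact_force: [-0.3, -0.3, -1.9]
opening: 0.277
grasp_force: 78.8
```

```bash
python3 - <<'E'
from h import *
f=grab_frame("top");g=grab_frame("side")
a=cv2.resize(f["img"][165:275,110:200,::-1],None,fx=4.4,fy=4.4,interpolation=cv2.INTER_CUBIC)
b=cv2.resize(g["img"][280:420,150:270,::-1],None,fx=3.4,fy=3.4,interpolation=cv2.INTER_CUBIC)
h=max(a.shape[0],b.shape[0]);P=lambda i:np.pad(i,((0,h-i.shape[0]),(0,0),(0,0)))
o=np.hstack([P(a),P(b)]);print(o.shape);cv2.imwrite("pics/c3.png",o[:600,:800])
s=sense();z=s["eef_pos"][2]-20;print(s["eef_pos"],s["tcp_rot"],s["contact_force"],s["opening"])
for n,F,bx in(("top",f,(110,165,200,260)),("side",g,(150,280,290,419))):
    for q in blobs(F,(0,0,95),(180,60,255),bx,60)[:3]:
        r=cv2.boxPoints(cv2.minAreaRect(q));print(n,cv2.contourArea(q),r.round(1).tolist(),ray(F,r,z)[:,:2].round().tolist())
E
```

```text
(484, 804, 3)
[376.85851865 363.45422836  64.64440382] [3.14107271e+00 4.88976989e-04 3.07896084e+00] [ 0.42062261 -0.21892378 -1.35073547] 0.280915241323125
top 1207.5 [[110.0, 202.0], [148.0, 202.0], [148.0, 259.0], [110.0, 259.0]] [[526.0, 480.0], [525.0, 347.0], [324.0, 338.0], [325.0, 469.0]]
top 358.5 [[134.10000610351562, 228.8000030517578], [136.5, 204.8000030517578], [153.3000030517578, 206.39999389648438], [150.89999389648438, 230.5]] [[430.0, 391.0], [515.0, 387.0], [509.0, 328.0], [424.0, 333.0]]
side 861.0 [[200.6999969482422, 347.20001220703125], [207.39999389648438, 323.70001220703125], [248.1999969482422, 335.29998779296875], [241.5, 358.79998779296875]] [[513.0, 385.0], [522.0, 327.0], [427.0, 333.0], [423.0, 389.0]]
side 725.5 [[242.0, 280.0], [287.0, 280.0], [287.0, 304.0], [242.0, 304.0]] [[491.0, 186.0], [385.0, 159.0], [368.0, 230.0], [467.0, 256.0]]
```

View pics/c3.png

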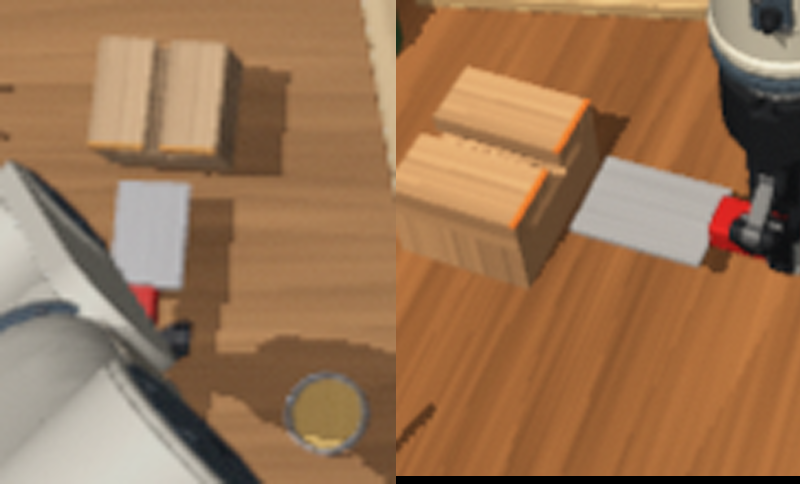

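The composite shows the blade level in front of the rack, tip edge at (118-188,183) in the left half and aimed at the slot mouth in the right half. It lies about 1.5 mm left of the slot axis, so I'll correct that and enter.

>>> {"api": "send_rows", "payload": {
  "moves": [
    [[0.005, -0.0018, 0, 0, 0, 0, -1], [0.01, -0.0006, 0, 0, 0, 0, -1], [0.01, -0.0006, 0, 0, 0, 0, -1], [0.01, -0.0006, 0, 0, 0, 0, -1], [0.01, -0.0006, 0, 0, 0, 0, -1], [0, 0, 0, 0, 0, 0, -1]]
  ]
}}

```text
clock: 6.45
eef_pos: [423.3, 359.3, 64.4]
tcp_rot: [3.141, 0.001, 3.078]
contact_force: [-0.2, 0.0, -1.7]
opening: 0.279
grasp_force: 78.7
```

Tip is about 23 mm in with no resistance.

>>> {"api": "send_rows", "payload": {
  "moves": [
    [[0.01, -0.0006, 0, 0, 0, 0, -1], [0.01, -0.0006, 0, 0, 0, 0, -1], [0.01, -0.0006, 0, 0, 0, 0, -1], [0.01, -0.0006, 0, 0, 0, 0, -1], [0.01, -0.0006, 0, 0, 0, 0, -1], [0.003, -0.0002, 0, 0, 0, 0, -1], [0, 0, 0, 0, 0, 0, -1]]
  ]
}}

```text
clock: 7.15
eef_pos: [475.0, 355.9, 64.2]
tcp_rot: [3.142, 0.0, 3.079]
contact_force: [0.4, -0.1, -1.6]
opening: 0.282
grasp_force: 78.7
```

>>> {"api": "send_rows", "payload": {
  "moves": [
    [[0.002, -0.0001, 0, 0, 0, 0, -1], [0.002, -0.0001, 0, 0, 0, 0, -1], [0, 0, 0, 0, 0, 0, -1]]
  ]
}}

```text
clock: 7.45
eef_pos: [478.5, 355.8, 64.3]
tcp_rot: [3.142, 0.0, 3.08]
contact_force: [-0.2, 0.2, -1.9]
opening: 0.281
grasp_force: 78.7
```

>>> {"api": "send_rows", "payload": {
  "moves": [
    [[0.0015, -0.0001, 0, 0, 0, 0, -1], [0.0015, -0.0001, 0, 0, 0, 0, -1], [0, 0, 0, 0, 0, 0, -1]]
  ]
}}

```text
clock: 7.75
eef_pos: [481.7, 355.6, 64.3]
tcp_rot: [3.141, 0.0, 3.079]
contact_force: [-0.6, 0.3, -1.3]
opening: 0.282
grasp_force: 78.7
```

>>> {"api": "send_rows", "payload": {
  "moves": [
    [[0.0015, -0.0001, 0, 0, 0, 0, -1], [0, 0, 0, 0, 0, 0, -1]]
  ]
}}

```text
clock: 7.95
eef_pos: [483.2, 355.5, 64.3]
tcp_rot: [3.142, 0.0, 3.079]
contact_force: [0.0, 0.6, -1.5]
opening: 0.276
grasp_force: 78.7
```

>>> {"api": "send_rows", "payload": {
  "moves": [
    [[0.0015, -0.0001, 0, 0, 0, 0, -1], [0, 0, 0, 0, 0, 0, -1]]
  ]
}}

```text
clock: 8.15
eef_pos: [483.4, 355.4, 64.1]
tcp_rot: [-3.141, -0.002, 3.079]
contact_force: [-4.0, 2.0, 0.3]
opening: 0.278
grasp_force: 79.0
```

Contact at the shoulder: it is home. I'll lower a little, release and rise.

>>> {"api": "send_rows", "payload": {
  "moves": [
    [[-0.001, 0, -0.001, 0, 0, 0, -1], [0, 0, -0.001, 0, 0, 0, -1], [0, 0, 0, 0, 0, 0, 0.3], [0, 0, 0, 0, 0, 0, 0.3], [0, 0, 0, 0, 0, 0, 0.3], [0, 0, 0, 0, 0, 0, 0.3], [0, 0, 0.02, 0, 0, 0, 0.3], [0, 0, 0.03, 0, 0, 0, 0.3], [0, 0, 0.04, 0, 0, 0, 0.3], [0, 0, 0.03, 0, 0, 0, 0.3]]
  ]
}}

```text
clock: 9.15
eef_pos: [483.9, 355.6, 184.4]
tcp_rot: [3.141, 0.001, 3.079]
contact_force: [0.7, 0.9, -0.0]
opening: 0.647
grasp_force: 0.0
```

>>> {"api": "send_rows", "payload": {
  "moves": [
    [[-0.0074, -0.0423, 0, 0, 0, 0.0078, 0.3], [-0.0074, -0.0423, 0, 0, 0, 0.0078, 0.3], [-0.0074, -0.0423, 0, 0, 0, 0.0078, 0.3], [-0.0074, -0.0423, 0, 0, 0, 0.0078, 0.3], [-0.0074, -0.0423, 0, 0, 0, 0.0078, 0.3], [-0.0074, -0.0423, 0, 0, 0, 0.0078, 0.3], [-0.0074, -0.0423, 0, 0, 0, 0.0078, 0.3], [-0.0074, -0.0423, 0, 0, 0, 0.0078, 0.3], [0, 0, 0, 0, 0, 0, 0.3]]
  ]
}}

```text
clock: 10.05
eef_pos: [423.1, 13.3, 182.3]
tcp_rot: [-3.14, -0.0, 3.138]
contact_force: [0.2, 1.0, 0.1]
opening: 0.65
grasp_force: 0.0
```

>>> {"api": "send_rows", "payload": {
  "moves": [
    [[0, 0, -0.03, 0, 0, 0, 0.3], [0, 0, -0.03, 0, 0, 0, 0.3], [0, 0, -0.03, 0, 0, 0, 0.3], [0, 0, -0.03, 0, 0, 0, 0.3], [0, 0, -0.016, 0, 0, 0, 0.3], [0, 0, -0.008, 0, 0, 0, 0.3], [0, 0, 0, 0, 0, 0, 0.3], [0, 0, 0, 0, 0, 0, 0.3]]
  ]
}}

```text
clock: 10.85
eef_pos: [424.8, 17.2, 38.8]
tcp_rot: [3.142, 0.001, -3.141]
contact_force: [0.2, 0.1, 0.8]
opening: 0.65
grasp_force: 0.0
```

```bash
python3 - <<'E'
from h import *
f=grab_frame("top");g=grab_frame("side")
a=cv2.resize(f["img"][145:235,115:290,::-1],None,fx=3,fy=3,interpolation=cv2.INTER_CUBIC)
b=cv2.resize(g["img"][190:380,130:320,::-1],None,fx=1.7,fy=1.7,interpolation=cv2.INTER_CUBIC)
a=cv2.copyMakeBorder(a,0,max(0,b.shape[0]-a.shape[0]),0,0,0);b=cv2.resize(g["img"][190:380,130:270,::-1],(200,271));b=cv2.copyMakeBorder(b,0,a.shape[0]-271,0,0,0)
cv2.imwrite("pics/c4.png",np.vstack([a[:270],cv2.resize(g["img"][190:380,110:320,::-1],(a.shape[1],325))]))
s=sense();print(s["eef_pos"],s["tcp_rot"],s["contact_force"])
E
```

```text
[425.11456097  17.09520555  39.18542224] [ 3.14152078e+00  1.84148530e-03 -3.14135506e+00] [ 0.22186425  0.45904527 -0.39218442]
```

View pics/c4.png

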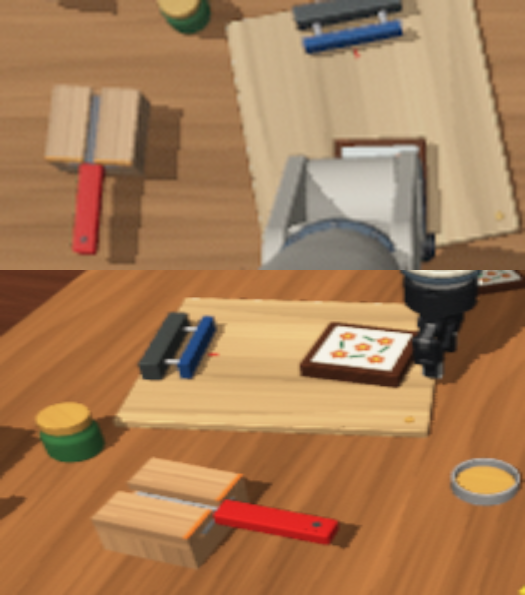

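The top half shows the scraper home, with the blade visible in the slit (93,130) and the handle at (88,205). In the bottom half the fingers (430,350) stand behind the frame's near side. Now I'll push while turning square to the jig.

>>> {"api": "send_rows", "payload": {
  "moves": [
    [[0.008, 0, 0, 0, 0, 0, 0.3], [0.008, 0, 0, 0, 0, 0, 0.3], [0.0095, 0.0009, 0, 0, 0, 0.0237, 0.3], [0.0095, 0.0009, 0, 0, 0, 0.0237, 0.3], [0.0095, 0.0009, 0, 0, 0, 0.0237, 0.3], [0.0095, 0.0009, 0, 0, 0, 0.0237, 0.3], [0.0095, 0.0009, 0, 0, 0, 0.0237, 0.3], [0.0095, 0.0009, 0, 0, 0, 0.0237, 0.3], [0.0095, 0.0009, 0, 0, 0, 0.0237, 0.3], [0.0095, 0.0009, 0, 0, 0, 0.0237, 0.3]]
  ]
}}

```text
clock: 11.95
eef_pos: [517.4, 24.3, 38.2]
tcp_rot: [-3.142, 0.001, -2.95]
contact_force: [-2.3, -1.1, -0.8]
opening: 0.646
grasp_force: 0.9
```

```bash
cat > m.py <<'E'
from h import *
s=sense();print(s["eef_pos"].round(1),s["tcp_rot"].round(3),s["contact_force"].round(1))
J=np.array([587.3,31.6]);a=.190;M=np.array([[np.cos(a),np.sin(a)],[-np.sin(a),np.cos(a)]])
print("tcp jig",M@(s["eef_pos"][:2]-J))
for n in("top","side"):
    f=grab_frame(n)
    p=proj(f,[[487+x,20+y,41] for x in(-60,230) for y in(-120,110)]);x0,y0=p.min(0).astype(int);x1,y1=p.max(0).astype(int)
    for q in blobs(f,(0,0,185),(180,60,255),(x0,y0,x1,y1),60)[:2]:   # white tile
        h=cv2.convexHull(q);w=ray(f,h.reshape(-1,2),41)[:,:2].astype(np.float32);r=cv2.boxPoints(cv2.minAreaRect(w));v=r[1]-r[0]
        print(n,cv2.contourArea(q),"centre jig",(M@(r.mean(0)-J)).round(1),"rel ang",round((np.degrees(np.arctan2(v[1],v[0]))-10.9+45)%90-45,1),cv2.minAreaRect(w)[1])
E
python3 m.py
```

```text
[517.4  24.3  38.2] [-3.142e+00  1.000e-03 -2.950e+00] [-2.3 -1.1 -0.8]
tcp jig [-70.0404224    6.02375077]
top 406.5 centre jig [26.9 23.9] rel ang -11.3 (100.35999298095703, 69.78384399414062)
top 99.0 centre jig [-140.1   62.6] rel ang -11.4 (129.27984619140625, 14.159890174865723)
side 630.0 centre jig [-1.8  4.7] rel ang 0.3 (88.44243621826172, 89.81597137451172)
```

>>> {"api": "send_rows", "payload": {
  "moves": [
    [[0.008, 0.0006, 0, 0, 0, 0, 0.3], [0.008, 0.0006, 0, 0, 0, 0, 0.3], [0.008, 0.0006, 0, 0, 0, 0, 0.3], [0.008, 0.0006, 0, 0, 0, 0, 0.3], [0.006, 0.0006, 0, 0, 0, 0, 0.3], [0.003, 0.0005, 0, 0, 0, 0, 0.3], [0, 0, 0, 0, 0, 0, 0.3]]
  ]
}}

```text
clock: 12.75
eef_pos: [558.1, 27.7, 38.4]
tcp_rot: [-3.141, 0.001, -2.952]
contact_force: [-0.5, -0.3, 0.3]
opening: 0.651
grasp_force: 0.0
```

```bash
python3 m.py
```

```text
[558.1  27.7  38.4] [-3.141e+00  1.000e-03 -2.952e+00] [-0.5 -0.3  0.3]
tcp jig [-29.41777558   1.72898465]
top 471.0 centre jig [-122.6   59.5] rel ang -11.4 (130.23333740234375, 49.750999450683594)
top 428.5 centre jig [75.9 17.4] rel ang -7.4 (76.88186645507812, 99.4836196899414)
side 599.5 centre jig [36.7  0.3] rel ang 0.0 (88.02381896972656, 90.13507843017578)
```

>>> {"api": "send_rows", "payload": {
  "moves": [
    [[0.001, 0.0002, 0, 0, 0, 0, 0.3], [0.001, 0.0002, 0, 0, 0, 0, 0.3], [0.001, 0.0002, 0, 0, 0, 0, 0.3], [0.001, 0.0002, 0, 0, 0, 0, 0.3], [0.001, 0.0002, 0, 0, 0, 0, 0.3], [0.001, 0.0002, 0, 0, 0, 0, 0.3], [0, 0, 0, 0, 0, 0, 0.3]]
  ]
}}

```text
clock: 13.55
eef_pos: [563.6, 29.0, 38.2]
tcp_rot: [-3.142, 0.001, -2.952]
contact_force: [-2.4, -0.8, -0.2]
opening: 0.651
grasp_force: 1.1
```

>>> {"api": "send_rows", "payload": {
  "moves": [
    [[0.001, 0.0002, 0, 0, 0, 0, 0.3], [0.001, 0.0002, 0, 0, 0, 0, 0.3], [0, 0, 0, 0, 0, 0, 0.3]]
  ]
}}

```text
clock: 13.85
eef_pos: [565.7, 29.3, 38.3]
tcp_rot: [-3.142, 0.001, -2.952]
contact_force: [-0.8, -0.3, -0.4]
opening: 0.652
grasp_force: 0.8
```

>>> {"api": "send_rows", "payload": {
  "moves": [
    [[0.001, 0.0002, 0, 0, 0, 0, 0.3], [0.001, 0.0002, 0, 0, 0, 0, 0.3], [0, 0, 0, 0, 0, 0, 0.3]]
  ]
}}

```text
clock: 14.15
eef_pos: [567.7, 29.7, 38.3]
tcp_rot: [-3.142, 0.001, -2.952]
contact_force: [-1.9, -0.3, -1.4]
opening: 0.655
grasp_force: 0.7
```

>>> {"api": "send_rows", "payload": {
  "moves": [
    [[0.001, 0.0002, 0, 0, 0, 0, 0.3], [0.001, 0.0002, 0, 0, 0, 0, 0.3], [0, 0, 0, 0, 0, 0, 0.3]]
  ]
}}

```text
clock: 14.45
eef_pos: [568.3, 29.9, 38.2]
tcp_rot: [3.141, -0.002, -2.952]
contact_force: [-6.6, -1.9, 4.0]
opening: 0.652
grasp_force: 3.3
```

>>> {"api": "send_rows", "payload": {
  "moves": [
    [[0.001, 0.0002, 0, 0, 0, 0, 0.3], [0.001, 0.0002, 0, 0, 0, 0, 0.3], [0, 0, 0, 0, 0, 0, 0.3]]
  ]
}}

```text
clock: 14.75
eef_pos: [568.7, 30.1, 38.1]
tcp_rot: [3.141, -0.005, -2.952]
contact_force: [-12.4, -2.9, 9.3]
opening: 0.649
grasp_force: 6.1
```

>>> {"api": "send_rows", "payload": {
  "moves": [
    [[0.001, 0.0002, 0, 0, 0, 0, 0.3], [0.001, 0.0002, 0, 0, 0, 0, 0.3], [0, 0, 0, 0, 0, 0, 0.3]]
  ]
}}

```text
clock: 15.05
eef_pos: [569.8, 30.3, 38.0]
tcp_rot: [3.141, -0.007, -2.952]
contact_force: [-15.3, -4.5, 12.4]
opening: 0.648
grasp_force: 7.6
```

The vertical load (12 N) adds friction on the bed, so I'll relieve it in small steps.

>>> {"api": "send_rows", "payload": {
  "moves": [
    [[0, 0, 0.001, 0, 0, 0, 0.3], [0, 0, 0, 0, 0, 0, 0.3], [0, 0, 0, 0, 0, 0, 0.3]]
  ]
}}

```text
clock: 15.35
eef_pos: [571.2, 30.5, 38.5]
tcp_rot: [3.141, -0.004, -2.952]
contact_force: [-6.8, -3.6, -1.8]
opening: 0.648
grasp_force: 3.5
```

```bash
cat >> m.py <<'E'
f=grab_frame("side")
for q in blobs(f,(100,130,50),(125,255,255),(150,195,220,275),30)[:1]:
    w=ray(f,q.reshape(-1,2),47)[:,:2];j=(w-J)@M.T;print("fence mean jig x",j.mean(0).round(2),j[:,0].min().round(1))
m=cv2.resize(f["img"][195:275,140:270,::-1],None,fx=6,fy=6,interpolation=cv2.INTER_CUBIC);cv2.imwrite("pics/s5.png",m)
E
python3 m.py
```

```text
[571.2  30.5  38.5] [ 3.141 -0.004 -2.952] [-6.8 -3.6 -1.8]
tcp jig [-16.02100035   1.98320616]
top 596.5 centre jig [-117.1   58.5] rel ang -9.8 (64.34618377685547, 129.39073181152344)
top 430.5 centre jig [95.6 17.5] rel ang -7.3 (76.19402313232422, 99.67948913574219)
side 553.0 centre jig [50.   0.5] rel ang -0.6 (88.3727035522461, 89.3835678100586)
fence mean jig x [108.12  18.58] 94.8
```

View pics/s5.png

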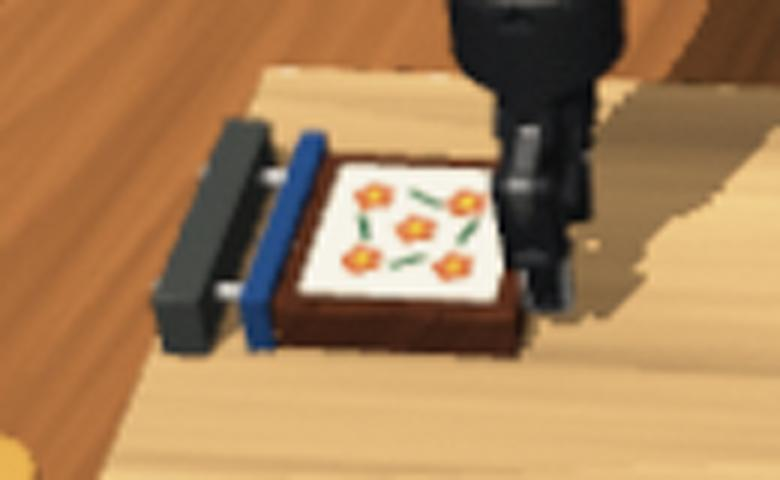

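The picture shows the frame flush along the blue bar (285,240), square and centred, with the fingers at its near side (530,290). The force is about 7.4 N, so I'll ease in further.

>>> {"api": "send_rows", "payload": {
  "moves": [
    [[0.001, 0.0002, 0.0002, 0, 0, 0, 0.3], [0.001, 0.0002, 0.0002, 0, 0, 0, 0.3], [0, 0, 0, 0, 0, 0, 0.3], [0, 0, 0, 0, 0, 0, 0.3]]
  ]
}}

```text
clock: 15.9
eef_pos: [572.8, 30.9, 38.6]
tcp_rot: [3.141, -0.005, -2.952]
contact_force: [-7.7, -3.3, -2.9]
opening: 0.651
grasp_force: 3.8
```

>>> {"api": "send_rows", "payload": {
  "moves": [
    [[0.001, 0.0002, 0.0002, 0, 0, 0, 0.3], [0, 0, 0, 0, 0, 0, 0.3], [0, 0, 0, 0, 0, 0, 0.3]]
  ]
}}

```text
clock: 16.2
eef_pos: [573.5, 31.0, 38.7]
tcp_rot: [3.141, -0.006, -2.952]
contact_force: [-7.8, -2.6, -2.6]
opening: 0.652
grasp_force: 4.2
```

>>> {"api": "send_rows", "payload": {
  "moves": [
    [[0.001, 0.0002, 0, 0, 0, 0, 0.3], [0.001, 0.0002, -0.0001, 0, 0, 0, 0.3], [0, 0, 0, 0, 0, 0, 0.3], [0, 0, 0, 0, 0, 0, 0.3]]
  ]
}}

```text
clock: 16.6
eef_pos: [575.1, 31.3, 38.5]
tcp_rot: [3.141, -0.007, -2.952]
contact_force: [-9.5, -3.4, -2.2]
opening: 0.65
grasp_force: 4.8
```

```bash
python3 m.py
```

```text
[575.1  31.3  38.5] [ 3.141 -0.007 -2.952] [-9.5 -3.4 -2.2]
tcp jig [-12.08265587   2.03341866]
top 627.0 centre jig [-115.5   58.3] rel ang -9.8 (67.74295043945312, 129.29115295410156)
top 425.5 centre jig [101.5  19.3] rel ang -11.3 (98.169677734375, 70.88922119140625)
side 554.0 centre jig [54.3  0.2] rel ang 0.7 (87.61446380615234, 90.33580017089844)
fence mean jig x [112.64  19.87] 100.0
```

>>> {"api": "send_rows", "payload": {
  "moves": [
    [[0, 0, -0.0003, 0, 0, 0, 0.3], [0, 0, 0, 0, 0, 0, 0.3], [0, 0, 0, 0, 0, 0, 0.3], [0, 0, 0, 0, 0, 0, 0.3], [0, 0, 0, 0, 0, 0, 0.3]]
  ]
}}

```text
clock: 17.25
eef_pos: [575.0, 31.3, 38.2]
tcp_rot: [3.141, -0.007, -2.952]
contact_force: [-9.4, -3.4, -2.1]
opening: 0.645
grasp_force: 5.0
```

```bash
python3 m.py; python3 - <<'E'
from h import *
f=grab_frame("top");g=grab_frame("side")
a=cv2.resize(f["img"][130:230,110:300,::-1],(494,260),interpolation=cv2.INTER_CUBIC);b=cv2.resize(g["img"][190:370,110:330,::-1],(494,340),interpolation=cv2.INTER_CUBIC)
cv2.imwrite("pics/c6.png",np.vstack([a,b]))
E
```

```text
[575.   31.3  38.2] [ 3.141 -0.007 -2.952] [-9.4 -3.4 -2.1]
tcp jig [-12.17129678   2.05531474]
top 634.5 centre jig [-115.4   58.2] rel ang -9.8 (67.93145751953125, 129.34091186523438)
top 423.0 centre jig [101.5  19.3] rel ang -11.3 (97.97002410888672, 70.888916015625)
side 553.5 centre jig [54.3  0.3] rel ang 0.7 (87.61446380615234, 90.3274917602539)
fence mean jig x [112.57  19.86] 100.0
```

View pics/c6.png

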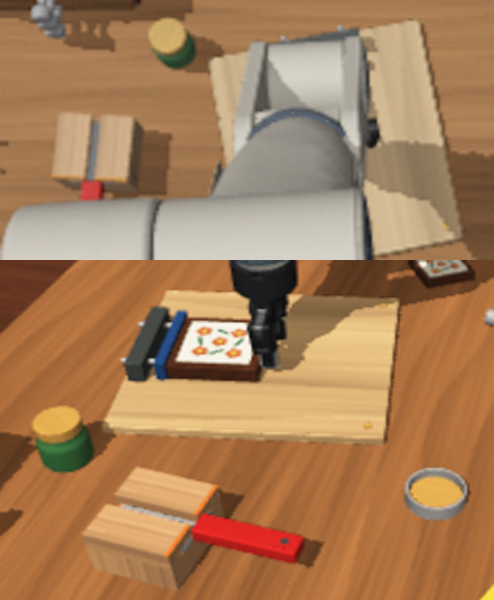

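>>> {"api": "send_rows", "payload": {
  "moves": [
    [[0, 0, -0.0004, 0, 0, 0, 0.3], [0, 0, 0, 0, 0, 0, 0.3], [0, 0, 0, 0, 0, 0, 0.3], [0, 0, 0, 0, 0, 0, 0.3], [0, 0, 0, 0, 0, 0, 0.3]]
  ]
}}

```text
clock: 18.0
eef_pos: [575.0, 31.3, 38.1]
tcp_rot: [3.141, -0.007, -2.952]
contact_force: [-10.4, -3.8, 3.4]
opening: 0.648
grasp_force: 5.7
```

```bash
python3 -c "
from rig import *
print(sign_off())"
```

```text
the job is handed in; nothing more can be done
None
```

The scraper is home in the rack and released, and I handed the job in with the framed tile held square and centred on the blue fence at about 10 N; no score came back, and the jars and bowl were left alone.

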